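# Clear a column off a folded screen and tilt the screen to match its neighbour

### The job

Take the steel column off the folded-down screen and lay it in the empty cradle of the blue rack. Then gently raise that screen, by its orange side handle if you like, and leave it standing at the same tilt as the screen already open beside it, near enough that the two look parallel. Leave the open screen, the copper column, the bottle and the jar where they are.

Things in the scene. Friction and masses are not known exactly. Their poses are not given: they have to be found in the camera images.
- flat_unit: White box-shaped bench controller with a dark grey screen, 150 x 150 x 60 mm, fixed, with a blue trim; the screen is folded flat on its top. Origin: centre of its underside on the bench. x points to its back (away from the robot), y to its left, z up. It may stand left or right of the other unit, and both have the same yaw.
- ref_unit: The like unit with a green trim, fixed; its screen already stands open. Same axes and sizes.
- screen (a joint): Tilt of the folded screen of flat_unit, rad: 0 = folded flat, grows as its front edge rises; range 0 to 1.6. The hinge is stiff (friction 0.45 N m): the screen stays wherever it is left, and needs about 6 N of lift at the handle.
- ref_screen (a joint): Tilt of the open screen of ref_unit, rad, same sense; drawn between 0.7 and 1.25. The same stiff hinge: a knock moves it.
- screen_hinge (a point): On the folded screen's hinge line, at its middle: 55 mm behind the unit's centre, 60.5 mm above the bench. Axes turn with the screen: z out of its back (up when folded), x away from its free edge (to the unit's back when folded), y along the hinge. The panel spans x -125 to 0, y -70 to 70, z 0 to 12 mm; 0.3 kg.
- ref_screen_hinge (a point): The same point and axes on the open screen.
- screen_handle (a point): Grip point on the folded screen's orange side handle: a round bar, 12 mm diameter, along y, out from the screen's left (+y) edge near its front, free from 70 to 122 mm left of the screen's middle, then an 18 mm wide end knob. The point is on the bar's axis at (-110, 100, 6) mm in the frame of screen_hinge, 25 mm out from the unit's side.
- column: Steel column lying on top of the folded screen, roughly along the unit's y: tube of 24 mm diameter, 100 mm of it free between two dark hexagonal end nuts, each 20 mm long and 32 mm across flats; 140 mm long in all, 0.2 to 0.45 kg. Origin at its middle on the axis, x along it; both ends alike. Its axis starts 16 mm above the screen's back, a flat of the nuts down.
- rack: Blue rack, fixed: base 110 (x) x 125 (y) x 8 mm; two cradles along its x, at y = +35 mm (empty) and y = -35 mm (copper column). Each is a pair of V supports, 10 mm thick, at x = -34 and 34 mm, 55 mm high, that carry the tube between its nuts, its axis 50 mm above the bench; 58 mm clear between them. Stands left or right of the units. Origin: centre of underside, z up.
- spare_column: Copper column of the same shape and size, lying in the other cradle of the rack. Leave it.
- bottle: Amber bottle with white label and red cap, 68 mm diameter, 170 mm high, standing on the bench; origin at the centre of its underside. Leave it.
- jar: Glass jar with a white label and white lid, 56 mm diameter, 80 mm high, standing in front of the units; origin at the centre of its underside. Leave it.
- ref_screen_handle (a point): The same grip point on the open screen's handle; leave it where it is.
Not all that is in view belongs to the job. Leave any pink or yellow look-alike of the column alone.

How it is judged (in metres and radians):
On the way, in this order (a step that is already met when the one before it is completed fails the run):
1. the steel column lies in the empty cradle of the rack, let go (x of column in the frame of rack between -0.02 and 0.02 m and y of column in the frame of rack between 0.027 and 0.043 m and z of column in the frame of rack between 0.044 and 0.058 m and angle between the x axis of column and the x axis of rack, either way round below 0.12 rad and contact force between column and the fingers below 0.1 N), for 0.2 s.
2. the folded screen stands at the tilt of the open one (angle between the z axis of screen_hinge and the z axis of ref_screen_hinge, either way round below 0.09 rad), for 0.2 s.
At the end, for the whole second after the job is handed in: The steel column lies at rest in the rack's cradle at y = +35 mm: within 20 mm lengthwise and 8 mm sideways of its middle, 44 to 58 mm high, along the rack's x within 0.12 rad. The raised screen is at rest, parallel to the open one within 0.09 rad (5 degrees) (all of step 1 and angle between the z axis of screen_hinge and the z axis of ref_screen_hinge, either way round below 0.09 rad and velocity of joint screen between -0.05 and 0.05 rad/s and linear speed of column below 0.02 m/s); the robot touches nothing.
It fails at once if the open screen's handle moved by more than 10 mm (distance of ref_screen_handle from where it was at the start of the episode above 0.01 m).
It fails at once if the copper column shifted by more than 15 mm (distance of spare_column from where it was at the start of the episode above 0.015 m).
It fails at once if the bottle or the jar shifted by more than 30 mm or tipped (distance of any of bottle, jar from where it was at the start of the episode above 0.03 m or angle between any of bottle, jar's own z axis and vertical above 0.4 rad).
It fails at once if the steel column dropped onto the bench (height (world z) of column below 0.03 m).
It fails at once if the screen flung up or slammed (faster than 2.5 rad/s) (velocity of joint screen above 2.5 rad/s or velocity of joint screen below -2.5 rad/s).
It also fails if it takes over 61 s, if anything falls off the work surface, if the arm or the gripper's body presses on something with over 40 N, if the wrist force passes 120 N, or if a joint passes its speed limit or range.

### The arm

A 6-joint arm with a two-finger parallel gripper is mounted at the origin on the work surface. World frame = base frame: x ahead of the robot, y to its left, z up, the work surface at z = 0. Lengths are in mm, angles in rad, forces in N, time in s.
With the tool pointing down it reaches from about 400 to 925 mm from the base axis. Payload 12.5 kg.
Tool frame: the origin (TCP) lies midway between the tips of the shut fingers; the grasp point (between the pads) lies 19 mm behind it; z points along the fingers, y is the line along which they close (so a half turn about z gives the same grasp; the last joint's range is limited). The gripper opens to 95 mm and grips with 3 to 60 N. Pads are 20 mm wide; open, the fingers measure 119 mm over their backs; the gripper's body (75 mm by 180 mm) begins 59 mm behind the grasp point.
Start: joints at [1.195, 0.491, 1.559, -0, 1.092, -0.106], TCP at [166.569, 602.413, 214.661] pointing down, gripper open.
Joint ranges: [-3.1, 3.1], [-0.84, 2.19], [0.05, 2.79], [-1.13, 4.28], [0.06, 2.93], [-2.69, 2.69]. Speed limits (rad/s): [2.22, 2.22, 2.79, 3.14, 3.14, 3.14].

### API

Orientations are given as [roll, pitch, yaw] about the fixed x, y, z axes, in that order (R = Rz(yaw) Ry(pitch) Rx(roll)).
In Python, from cell import env gives the robot as it stands.
- The arm moves only by the tool carry_out, never from a script. Its argument "series" is a list of rows, each a list of 4 numbers: the shift along the world's x, y, z normalised to -1 to 1, where 1 is 5 cm, then the turn about the world's z normalised to -1 to 1, where 1 is 6 degrees. In form: [[x, y, z, turn], ...]. A call has exactly 5 rows; each row shifts and turns the commanded pose from where the row before left it; what a row does not reach is not made up. A row lasts 1/10 s, in which the tool goes at most 50 mm and 8.59 degrees, less where a joint would pass 70% of its speed; a pose out of reach is approached as far as the arm can. A call with a number of a shift or a turn outside -1 to 1 is refused whole. A call with a gripper value outside its range is refused whole. "fingers" is the closure, from -1 (fully open) to 1 (shut), set as the call begins (left out, the last holds). The fingers move at their own pace and stop on an object; the grip force is fixed at half the most. Time passes only in rows, so rows that do not move let the fingers close, or fill a call up. It gives the time, the measured TCP pose, the force, the opening and the grip force at its end, in the units of the state.
- env.state(): the state, without advancing time (a new reading comes with each control period).
- env.read_camera(name): name is "side" or "top" or "wrist"; returns the picture (384x512x3 uint8, red, green, blue); there is no depth.
- env.calibration(name): a dict with "K" (3x3 intrinsics, pixels), "pose" (4x4, takes a point from camera to world coordinates). Camera axes: x right, y down, z forward; pixel columns grow to the right and rows downward; lengths in mm; the calibration is good to about 2 mm. A picture is of the moment at which its call begins: read the wrist's pose just before it. calibration takes no time and is no camera call; for the wrist camera it gives the pose at the moment of the call.
- env.job_done(): hands the job in; it is judged then, once.
Trained networks look in the newest picture that a camera, given by its name, has taken for a name from the list of things; names that differ only in an ending like _2 or _b are one class to them, and where a whole thing is asked for, a point or a joint stands for the part that bears it (a point fixed in the world has none). Each returns a list of dicts, best first, with "conf" (0 to 1); they miss things now and then, are a little off and sometimes report something else, mostly with a low value. They report only what shows in the picture. A call takes as long as a camera call. They do not tell look-alikes from the thing itself.
- env.look_for(camera, label): "position" ([row, column] as shares, 0 to 1, of the picture: columns of its width, rows of its height, amid what is visible of it).
The state is a dict: "t": time; "joints": joint angles; "qvel": joint speeds; "tau": joint torques, N m; "eef_pos": TCP position; "tcp_rot": TCP orientation; "ft_force": force on the tool from outside, world axes, zero at the start; "moment": the same for the moment, N m; "opening": opening from 0.0 (shut) to 1.0 (fully open); "grip_force": force on a finger pad.
Only numpy, scipy, OpenCV 4.12 (cv2) and the standard library are available. Lean on these libraries where they do the work, as an engineer would, in place of code of your own. Each camera call takes 0.05 s, during which the arm holds its last target. There are 200 camera calls.

## Working session

There is one attempt and no reset: what is moved stays moved. The work goes in short steps, Python scripts to look and compute and a tool call to move; the robot and the scene stay as the last step left them, time stands still between calls to the robot, and variables do not carry over. Pictures are saved under pics/ and viewed, at most 10 in all, crops included, and the job is handed in when it is done.

Besides the shell and the picture viewer there is one more tool, called by a JSON object that holds its "name" and its "arguments", one argument or row to a line. carry_out: Moves the arm, as the interface text tells. Its arguments: {"type":"object","properties":{"series":{"type":"array","items":{"type":"array","items":{"type":"number","minimum":-1,"maximum":1}}},"fingers":{"type":"number"}},"required":["series"]}

```bash
mkdir -p pics; python3 - <<'E'
from cell import env
import cv2,numpy as np
s=env.state();print(s['t'],s['eef_pos'],s['tcp_rot'],s['opening'])
for c in('top','side'):
    im=env.read_camera(c);cv2.imwrite(f'pics/{c}0.png',cv2.resize(im[:,:,::-1],(800,600)))
    k=env.calibration(c);print(c,np.round(k['K'],1).tolist(),np.round(k['pose'],3).tolist())
    for l in['flat_unit','ref_unit','screen','column','rack','spare_column','bottle','jar','screen_handle','ref_screen_handle']:
        print(l,[(np.round(np.array(d['position'])*[384,512],1).tolist(),round(d['conf'],2)) for d in env.look_for(c,l)[:3]])
E
```

```text
0.0 [166.46425442 602.17490675 214.05343081] [-3.14048459e+00 -1.16206174e-04  2.87181826e+00] 0.9965258162037215
top [[443.0, 0.0, 255.6], [0.0, 443.0, 187.3], [0.0, 0.0, 1.0]] [[0.018, -0.986, 0.167, 436.565], [-1.0, -0.02, -0.009, -18.106], [0.013, -0.167, -0.986, 1302.424], [0.0, 0.0, 0.0, 1.0]]
flat_unit [([188.9, 207.9], 0.78), ([190.0, 205.6], 0.33), ([255.5, 376.0], 0.27)]
ref_unit [([196.3, 286.3], 0.69)]
screen [([187.7, 203.8], 0.67)]
column [([170.5, 138.3], 0.88), ([266.2, 277.1], 0.87), ([184.8, 201.1], 0.74)]
rack [([249.9, 111.8], 0.89)]
spare_column [([245.7, 127.9], 0.69), ([189.5, 206.2], 0.63)]
bottle [([254.1, 378.7], 0.56)]
jar [([274.5, 206.2], 0.83)]
screen_handle [([191.1, 201.5], 0.57)]
ref_screen_handle [([181.0, 290.4], 0.96)]
side [[436.6, 0.0, 251.7], [0.0, 436.6, 192.0], [0.0, 0.0, 1.0]] [[-0.996, -0.022, 0.084, 519.272], [-0.083, 0.501, -0.861, 1093.88], [-0.023, -0.865, -0.501, 708.601], [0.0, 0.0, 0.0, 1.0]]
flat_unit [([230.4, 237.8], 0.85)]
ref_unit [([179.9, 256.0], 0.84)]
screen [([212.1, 244.7], 0.95)]
column [([283.7, 211.6], 0.96), ([196.3, 317.2], 0.93), ([223.6, 172.7], 0.89)]
rack [([298.8, 311.8], 0.86)]
spare_column [([273.6, 308.6], 0.75), ([160.7, 244.9], 0.19)]
bottle [([140.4, 304.6], 0.86)]
jar [([222.7, 330.6], 0.77), ([183.3, 255.4], 0.68)]
screen_handle [([212.5, 246.3], 0.88)]
ref_screen_handle [([160.8, 244.6], 0.53)]
```

View pics/top0.png

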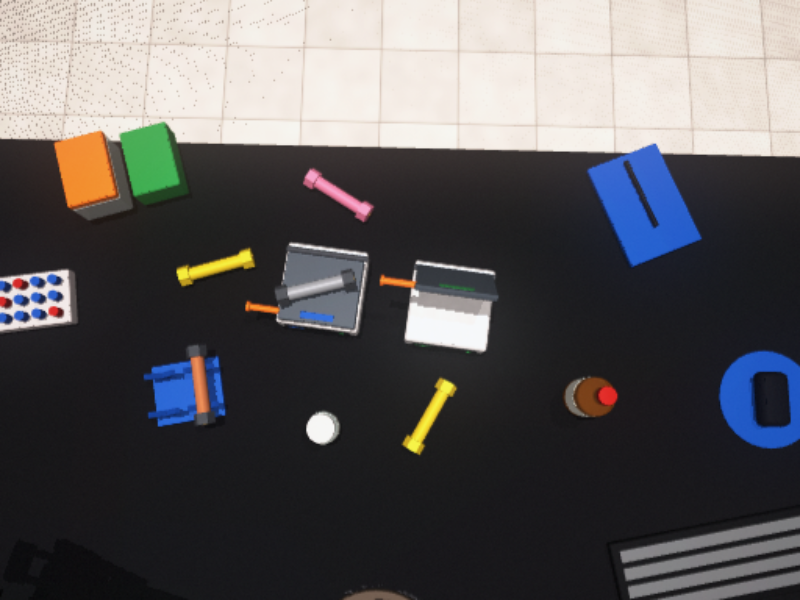

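View pics/side0.png

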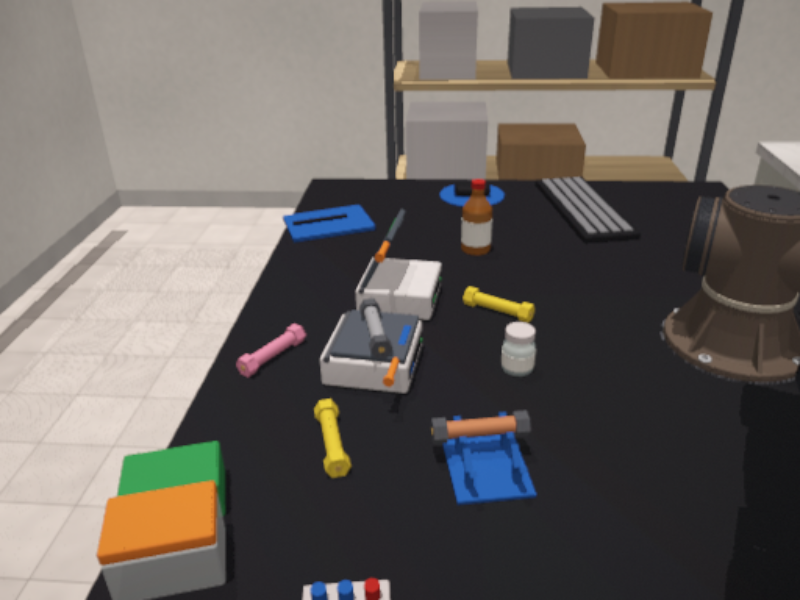

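The top view shows five look-alikes (800 px frame):
- yellow (216,267)
- yellow (430,415)
- pink (338,195)
- copper (201,385), in the rack
- grey steel column (316,287), on the blue-trimmed flat unit

The target is the grey one. Next I'll check it in a close crop.

```bash
cat > h.py <<'E'
from cell import env
import cv2,numpy as np
from scipy.optimize import least_squares
def proj(c,P,k=None):
    k=k or env.calibration(c);T=np.linalg.inv(k['pose']);q=np.atleast_2d(P)@T[:3,:3].T+T[:3,3];q=q@np.array(k['K']).T
    return q[:,:2]/q[:,2:]
def ray(c,uv,z,k=None):
    k=k or env.calibration(c);T=np.array(k['pose']);d=T[:3,:3]@np.linalg.solve(k['K'],[uv[0],uv[1],1]);o=T[:3,3]
    return o+d*(z-o[2])/d[2]
def crop(c,r0,r1,c0,c1,f,name):
    im=env.read_camera(c)[r0:r1,c0:c1,::-1];cv2.imwrite('pics/'+name,cv2.resize(im,None,fx=f,fy=f,interpolation=cv2.INTER_CUBIC))
E
python3 - <<'E'
from h import *
crop('top',145,280,88,323,3.4,'topc.png')
crop('side',130,330,200,350,3,'sidec.png')
E
```

```text
(no output)
```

View pics/topc.png

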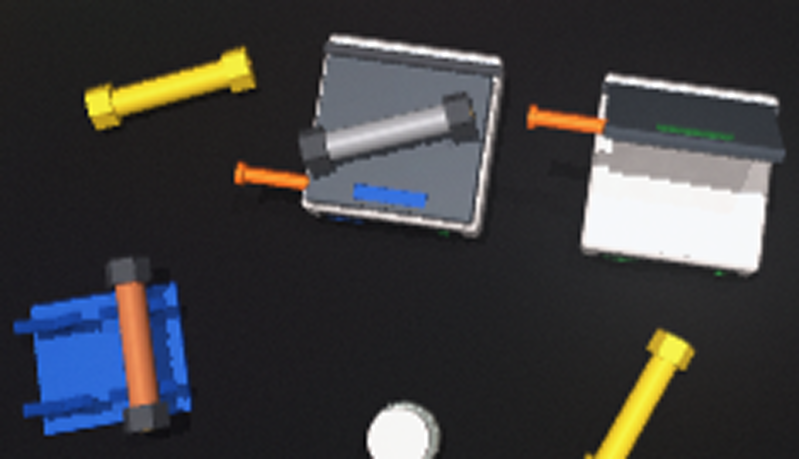

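View pics/sidec.png

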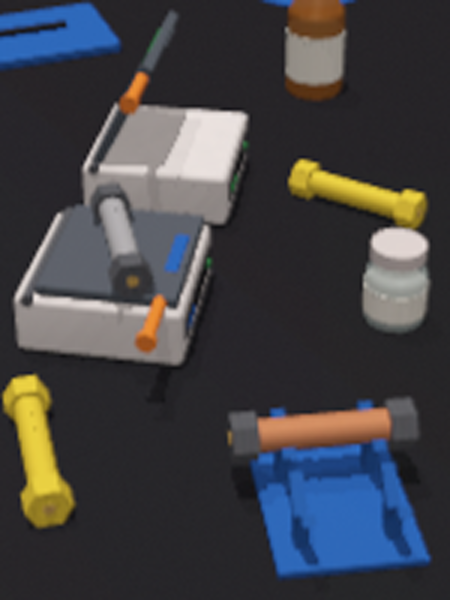

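Crop pixels:
- The steel column is confirmed: grey tube with its middle at (389,132) and dark nuts, on the blue-trim unit.
- The orange handle knob is at (240,173).
- The rack base corners are (33,305), (177,283), (190,412) and (45,433). Its empty cradle is on the left, which is world +y.

Now I'll fit the poses.

```bash
cat > fit.py <<'E'
from h import *
K={c:env.calibration(c) for c in('top','side')}
t=lambda u,v:('top',(88+u/3.4-.35,145+v/3.4-.35)); s=lambda u,v:('side',(200+u/3-.33,130+v/3-.33))
def Rz(a):return np.array([[np.cos(a),-np.sin(a),0],[np.sin(a),np.cos(a),0],[0,0,1]])
def Ry(a):return np.array([[np.cos(a),0,np.sin(a)],[0,1,0],[-np.sin(a),0,np.cos(a)]])
def fit(obs,f,x0,name):
    def r(p): return np.concatenate([proj(c,f(p,P),K[c])[0]-uv for (c,uv),P in obs])
    o=least_squares(r,x0,loss='soft_l1');print(name,np.round(o.x,3),'res',np.round(o.fun.reshape(-1,2) if 0 else r(o.x).reshape(-1,2),1).tolist());return o.x
body=lambda p,P:np.r_[p[:2],0]+Rz(p[2])@np.array(P,float)
rack=fit([(t(33,305),(55,62.5,8)),(t(177,283),(55,-62.5,8)),(t(190,412),(-55,-62.5,8)),(t(45,433),(-55,62.5,8)),
 (s(428,560),(-55,62.5,8)),(s(280,574),(55,62.5,8)),
 (t(127,271),(60,-35,66)),(t(147,416),(-60,-35,66))],body,[550,250,.15],'rack')
# both units, shared yaw: xf,yf,yaw,xr,yr,tilt
def two(p,P):
    w,P=P[0],np.array(P[1:],float)
    if w=='f':return body(p[:3],P)
    if w=='r':return body([p[3],p[4],p[2]],P)
    return body([p[3],p[4],p[2]],np.array([55,0,60.5])+Ry(p[5])@P)
o=[(t(328,36),('f',75,75,60)),(t(503,58),('f',75,-75,60)),
 (s(18,297),('f',75,75,60)),(s(187,318),('f',-75,75,60)),(s(213,216),('f',-75,-75,60)),
 (t(240,173),('f',-55,128,66.5)),(t(306,182),('f',-55,72,66.5)),
 (t(605,73),('r',75,75,60)),(t(778,98),('r',75,-75,60)),(s(248,113),('r',-75,-75,60)),(s(226,218),('r',-75,75,0)),
 (t(532,117),('s',-110,128,6)),(t(604,125),('s',-110,71,6)),(s(130,101),('s',-110,128,6)),
 (t(783,159),('s',-125,-70,0)),(s(174,12),('s',-125,-70,6))]
u=fit(o,two,[640,100,-.13,640,-130,1.],'units')
col=fit([(t(313,150),(-62,0,0)),(t(460,117),(62,0,0)),(s(132,277),(-70,0,0)),(s(108,190),(60,0,10))],lambda p,P:np.r_[p[:2],88.5]+Rz(p[2])@np.array(P,float),[650,100,-1.34],'col')
print('empty cradle',body(rack,(0,35,50)),'handle',body(u[:3],(-55,100,66.5)))
E
python3 fit.py
```

```text
rack [465.001 355.731 119.567] res [[-0.6, 0.3], [-0.0, -0.5], [1.0, -0.6], [0.1, 0.7], [-0.4, -0.6], [-1.9, -0.4], [-0.5, 1.3], [-1.1, 1.9]]
units [ 6.52695e+02  1.10362e+02 -1.11000e-01  6.24706e+02 -1.23171e+02
  1.11700e+00] res [[0.2, 0.2], [0.4, 0.5], [-1.8, 0.5], [-1.2, -1.0], [-0.6, 2.3], [-0.2, 1.6], [0.1, 1.5], [-0.2, 0.5], [0.8, -0.1], [-0.4, -0.5], [0.1, 3.9], [-0.5, -0.1], [-0.1, 0.4], [-1.2, 1.2], [0.9, 1.2], [-0.7, -0.4]]
col [648.401 119.46   -1.312] res [[0.4, 0.4], [0.8, -0.2], [-0.3, 1.5], [0.2, 1.6]]
empty cradle [458.50460924 390.12298296  50.        ] handle [609.15236393 215.85611599  66.5       ]
```

{"name": "carry_out", "arguments": {
  "series": [
    [0.6,-0.6,0.4,-0.7],
    [0.65,-0.65,0.4,-0.7],
    [0.65,-0.65,0,-0.7],
    [0.65,-0.65,0,-0.7],
    [0.65,-0.65,0,-0.7]
  ]
}}

```text
t: 1.7
eef_pos: [327.5, 441.1, 254.9]
tcp_rot: [3.141, 0.0, 2.502]
ft_force: [1.1, 1.2, -0.1]
opening: 0.999
grip_force: 0.0
```

{"name": "carry_out", "arguments": {
  "series": [
    [0.65,-0.65,0,-0.7],
    [0.65,-0.65,0,-0.7],
    [0.65,-0.65,0,-0.7],
    [0.65,-0.65,0,-0.7],
    [0.65,-0.65,0,-0.7]
  ]
}}

```text
t: 2.2
eef_pos: [490.2, 278.5, 254.8]
tcp_rot: [3.141, 0.0, 2.136]
ft_force: [0.8, 0.2, 0.5]
opening: 1.001
grip_force: 0.0
```

{"name": "carry_out", "arguments": {
  "series": [
    [0.65,-0.65,0,-0.7],
    [0.65,-0.65,0,-0.7],
    [0.65,-0.65,0,-0.7],
    [0.65,-0.65,0,-0.7],
    [0.3,-0.3,0,0]
  ]
}}

```text
t: 2.7
eef_pos: [636.0, 132.1, 254.2]
tcp_rot: [3.141, 0.0, 1.841]
ft_force: [0.1, 0.1, -0.6]
opening: 1.001
grip_force: 0.0
```

```bash
python3 - <<'E'
from h import *
k=env.calibration('wrist');im=env.read_camera('wrist');cv2.imwrite('pics/w1.png',im[:,:,::-1])
np.savez('w1.npz',K=k['K'],pose=k['pose'],im=im)
print(np.round(k['K'],1).tolist(),np.round(k['pose'],2).tolist(),env.state()['eef_pos'])
a=-1.312
for P in[(648.4+62*np.cos(a)*i,119.5+62*np.sin(a)*i,88.5) for i in(-1,0,1)]+[(609,216,66.5),(648.4,119.5,88.5)]:print(np.round(proj('wrist',P,k)))
E
```

```text
[[343.2, 0.0, 260.9], [0.0, 343.2, 192.4], [0.0, 0.0, 1.0]] [[0.96, 0.26, 0.07, 616.88], [0.27, -0.93, -0.24, 198.92], [0.0, 0.25, -0.97, 423.76], [0.0, 0.0, 0.0, 1.0]] [636.91496724 131.16034594 253.90084476]
[[271. 128.]]
[[270. 191.]]
[[269. 248.]]
[[258.  84.]]
[[270. 191.]]
```

View pics/w1.png

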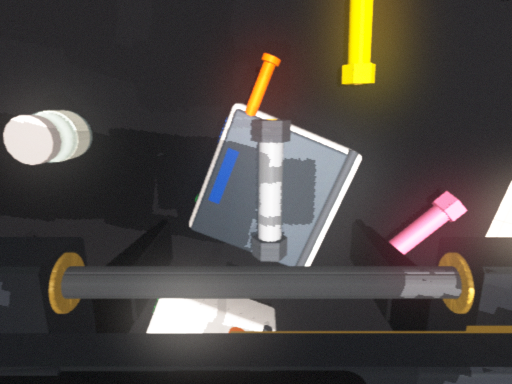

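The wrist view shows the steel column's nuts at (270,130) and (268,248), against predicted (271,128) and (269,248). The fit is good, so I'm descending.

{"name": "carry_out", "arguments": {
  "series": [
    [0.115,-0.115,-0.4,-0.1],
    [0.115,-0.115,-0.5,0],
    [0,0,-0.6,0],
    [0,0,-0.6,0],
    [0,0,-0.5,0]
  ]
}}

```text
t: 3.25
eef_pos: [644.6, 124.3, 123.2]
tcp_rot: [-3.141, -0.0, 1.837]
ft_force: [0.8, -0.3, -0.1]
opening: 1.003
grip_force: 0.0
```

{"name": "carry_out", "arguments": {
  "series": [
    [0,0,-0.3,0],
    [0,0,-0.3,0],
    [0,0,-0.24,0],
    [0,0,-0.1,0],
    [0,0,0,0]
  ]
}}

```text
t: 3.75
eef_pos: [645.4, 123.6, 77.4]
tcp_rot: [-3.141, -0.0, 1.835]
ft_force: [0.2, -1.0, 0.2]
opening: 1.001
grip_force: 0.0
```

{"name": "carry_out", "arguments": {
  "series": [
    [0,0,0,0],
    [0,0,0,0],
    [0,0,0,0],
    [0,0,0,0],
    [0,0,0,0]
  ],
  "fingers": 1
}}

```text
t: 4.25
eef_pos: [645.5, 123.5, 77.8]
tcp_rot: [3.141, 0.0, 1.835]
ft_force: [0.4, -0.6, 0.4]
opening: 0.636
grip_force: 0.0
```

{"name": "carry_out", "arguments": {
  "series": [
    [0,0,0,0],
    [0,0,0,0],
    [0,0,0,0],
    [0,0,0,0],
    [0,0,0,0]
  ]
}}

```text
t: 4.75
eef_pos: [645.8, 123.5, 77.7]
tcp_rot: [3.141, 0.0, 1.835]
ft_force: [2.3, 0.4, 0.6]
opening: 0.245
grip_force: 30.0
```

{"name": "carry_out", "arguments": {
  "series": [
    [0,0,0,0],
    [0,0,0,0],
    [0,0,0,0],
    [0,0,0,0],
    [0,0,0,0]
  ]
}}

```text
t: 5.25
eef_pos: [645.6, 123.5, 77.7]
tcp_rot: [3.141, 0.0, 1.835]
ft_force: [2.7, 0.4, 0.5]
opening: 0.241
grip_force: 30.0
```

{"name": "carry_out", "arguments": {
  "series": [
    [0,0,0.2,0],
    [0,0,0.4,0],
    [0,0,0.5,0],
    [0,0,0.5,0],
    [0,0,0.4,0]
  ]
}}

```text
t: 5.75
eef_pos: [645.0, 123.4, 179.2]
tcp_rot: [-3.141, -0.0, 1.835]
ft_force: [0.2, -1.3, -3.6]
opening: 0.245
grip_force: 30.0
```

{"name": "carry_out", "arguments": {
  "series": [
    [-0.25,0.35,0,0.95],
    [-0.25,0.35,0,0.95],
    [-0.25,0.35,0,0.95],
    [-0.25,0.35,0,0.95],
    [-0.25,0.35,0,0.95]
  ]
}}

```text
t: 6.25
eef_pos: [581.8, 211.4, 177.8]
tcp_rot: [-3.14, -0.001, 2.336]
ft_force: [0.5, -0.6, -3.7]
opening: 0.244
grip_force: 30.0
```

{"name": "carry_out", "arguments": {
  "series": [
    [-0.25,0.35,0,0.95],
    [-0.25,0.35,0,0.95],
    [-0.25,0.35,0,0.95],
    [-0.25,0.35,0,0.95],
    [-0.25,0.35,0,0.95]
  ]
}}

```text
t: 6.75
eef_pos: [519.3, 298.9, 177.8]
tcp_rot: [-3.141, -0.001, 2.834]
ft_force: [-0.6, -0.4, -3.0]
opening: 0.248
grip_force: 30.0
```

{"name": "carry_out", "arguments": {
  "series": [
    [-0.25,0.35,0,0.95],
    [-0.25,0.35,0,0.95],
    [-0.25,0.35,0,0.95],
    [-0.25,0.35,0,0.95],
    [-0.25,0.35,0,0.95]
  ]
}}

```text
t: 7.25
eef_pos: [456.9, 386.3, 177.8]
tcp_rot: [-3.141, -0.001, -2.952]
ft_force: [0.4, 1.1, -2.9]
opening: 0.249
grip_force: 30.0
```

{"name": "carry_out", "arguments": {
  "series": [
    [0,0,0,0],
    [0,0,0,0],
    [0,0,0,0],
    [0,0,0,0],
    [0,0,0,0]
  ]
}}

```text
t: 7.75
eef_pos: [458.4, 385.4, 177.6]
tcp_rot: [-3.142, -0.0, -2.957]
ft_force: [-0.5, 0.2, -2.7]
opening: 0.244
grip_force: 30.0
```

```bash
python3 - <<'E'
from h import *
k=env.calibration('wrist');im=env.read_camera('wrist');cv2.imwrite('pics/w2.png',im[:,:,::-1])
np.savez('w2.npz',K=k['K'],pose=k['pose'],im=im)
print(env.state()['eef_pos'],env.state()['tcp_rot'],env.state()['opening'])
a=.186;R=np.array([[np.cos(a),-np.sin(a)],[np.sin(a),np.cos(a)]])
for n,P in dict(c1=(55,62.5,8),c2=(55,-62.5,8),c3=(-55,-62.5,8),c4=(-55,62.5,8),spF=(60,-35,50),spB=(-60,-35,50),v1=(34,35,44),v2=(-34,35,44)).items():
    xy=np.array([465,355.7])+R@np.array(P[:2]);print(n,np.round(proj('wrist',[*xy,P[2]],k)))
E
```

```text
[458.2927005  385.52828481 177.60631287] [-3.14156521e+00 -1.35807872e-04 -2.95697904e+00] 0.24230252652710693
c1 [[292. 228.]]
c2 [[173. 229.]]
c3 [[166. 122.]]
c4 [[295. 121.]]
spF [[192. 249.]]
spB [[184. 118.]]
v1 [[267. 221.]]
v2 [[267. 148.]]
```

View pics/w2.png

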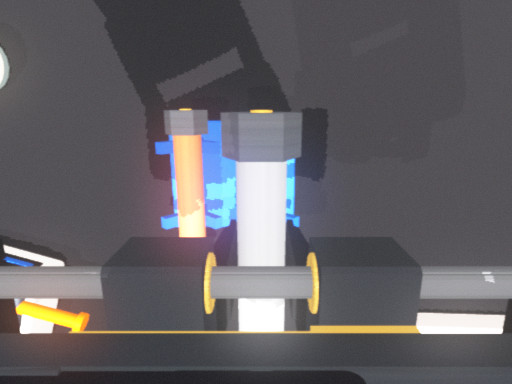

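The wrist view shows the held column over the empty cradle: its axis is at column 261 and the nut/tube edge at row 160. The copper nut is at (186,122), against predicted (184,118). I'll check the lengthwise offset of the grip.

```bash
python3 - <<'E'
from h import *
d=np.load('w2.npz');k=dict(K=d['K'],pose=d['pose'])
T=np.array([458.3,385.5]);a=.185;ex=np.array([np.cos(a),np.sin(a)])
for o in(-5,0,5,10):print(o,proj('wrist',[*(T+ex*(o-50)),188.4+12],k),proj('wrist',[*(T+ex*(o-70)),188.4],k))
E
```

```text
-5 [[262.38240193 141.20710384]] [[262.30151679  93.14908392]]
0 [[262.37876478 152.9270775 ]] [[262.29869211 104.75352729]]
5 [[262.37518874 164.45013979]] [[262.29591286 116.17133587]]
10 [[262.37167228 175.78121192]] [[262.29317795 127.4069762 ]]
```

{"name": "carry_out", "arguments": {
  "series": [
    [-0.02,0.05,-0.3,0],
    [-0.02,0.04,-0.5,0],
    [0,0,-0.5,0],
    [0,0,-0.5,0],
    [0,0,-0.2,0]
  ]
}}

```text
t: 8.3
eef_pos: [455.4, 389.8, 75.5]
tcp_rot: [-3.14, -0.003, -2.956]
ft_force: [0.3, 0.7, -2.4]
opening: 0.243
grip_force: 30.0
```

{"name": "carry_out", "arguments": {
  "series": [
    [0,0,-0.2,0],
    [0,0,-0.2,0],
    [0,0,-0.15,0],
    [0,0,-0.1,0],
    [0,0,0,0]
  ]
}}

```text
t: 8.8
eef_pos: [455.9, 390.4, 44.8]
tcp_rot: [-3.141, -0.0, -2.956]
ft_force: [-0.0, -1.3, -3.1]
opening: 0.247
grip_force: 30.0
```

{"name": "carry_out", "arguments": {
  "series": [
    [0,0,-0.03,0],
    [0,0,-0.03,0],
    [0,0,-0.02,0],
    [0,0,0,0],
    [0,0,0,0]
  ]
}}

```text
t: 9.3
eef_pos: [456.0, 390.5, 41.2]
tcp_rot: [3.141, 0.0, -2.956]
ft_force: [0.7, -0.2, -2.8]
opening: 0.249
grip_force: 30.0
```

{"name": "carry_out", "arguments": {
  "series": [
    [0,0,-0.02,0],
    [0,0,-0.02,0],
    [0,0,0,0],
    [0,0,0,0],
    [0,0,0,0]
  ]
}}

```text
t: 9.8
eef_pos: [456.2, 390.9, 39.5]
tcp_rot: [3.141, 0.001, -2.956]
ft_force: [-2.2, 5.0, 4.0]
opening: 0.248
grip_force: 30.0
```

{"name": "carry_out", "arguments": {
  "series": [
    [0,0,0,0],
    [0,0,0,0],
    [0,0,0,0],
    [0,0,0,0],
    [0,0,0,0]
  ],
  "fingers": 0.05
}}

```text
t: 10.3
eef_pos: [456.0, 390.3, 39.0]
tcp_rot: [-3.141, -0.0, -2.956]
ft_force: [0.0, 0.2, 0.3]
opening: 0.472
grip_force: 0.0
```

{"name": "carry_out", "arguments": {
  "series": [
    [0,0,0.2,0],
    [0,0,0.5,0],
    [0,0,0.6,0],
    [0,0,0.6,0],
    [0,0,0.7,0]
  ]
}}

```text
t: 10.8
eef_pos: [455.7, 390.2, 170.7]
tcp_rot: [-3.141, -0.001, -2.956]
ft_force: [0.4, -1.3, 0.2]
opening: 0.472
grip_force: 0.0
```

{"name": "carry_out", "arguments": {
  "series": [
    [0.15,-0.17,0.2,-0.9],
    [0.15,-0.17,0.2,-0.9],
    [0.15,-0.17,0.2,-0.9],
    [0.15,-0.17,0.2,-0.9],
    [0.15,-0.17,0.1,-0.9]
  ],
  "fingers": -0.25
}}

```text
t: 11.3
eef_pos: [493.9, 347.7, 215.8]
tcp_rot: [3.14, 0.001, 2.852]
ft_force: [0.7, -0.7, -0.7]
opening: 0.627
grip_force: 0.0
```

{"name": "carry_out", "arguments": {
  "series": [
    [0.15,-0.17,0,-0.9],
    [0.15,-0.17,0,-0.9],
    [0.15,-0.17,0,-0.9],
    [0.15,-0.17,0,-0.9],
    [0.15,-0.17,0,-0.9]
  ]
}}

```text
t: 11.8
eef_pos: [531.2, 305.0, 214.9]
tcp_rot: [3.141, 0.0, 2.381]
ft_force: [-0.0, 0.2, 0.0]
opening: 0.624
grip_force: 0.0
```

{"name": "carry_out", "arguments": {
  "series": [
    [0.15,-0.17,0,-0.9],
    [0.15,-0.17,0,-0.9],
    [0.15,-0.17,0,-0.9],
    [0.15,-0.17,0,-0.9],
    [0.15,-0.17,0,-0.9]
  ]
}}

```text
t: 12.3
eef_pos: [568.6, 262.6, 214.9]
tcp_rot: [3.141, 0.0, 1.91]
ft_force: [-1.6, 0.2, -0.5]
opening: 0.628
grip_force: 0.0
```

{"name": "carry_out", "arguments": {
  "series": [
    [0.15,-0.17,0,-0.9],
    [0.15,-0.17,0,-0.9],
    [0.15,-0.17,0,-0.9],
    [0.15,-0.17,0,-0.9],
    [0.15,-0.17,0,-0.8]
  ]
}}

```text
t: 12.8
eef_pos: [606.1, 220.1, 214.9]
tcp_rot: [3.141, -0.0, 1.449]
ft_force: [0.6, 0.3, 1.2]
opening: 0.624
grip_force: 0.0
```

```bash
python3 - <<'E'
from h import *
def bar(c,im,k,z=66.5,box=None):
    hsv=cv2.cvtColor(im,cv2.COLOR_RGB2HSV);m=cv2.inRange(hsv,(8,150,90),(18,255,255))
    n,l,st,ce=cv2.connectedComponentsWithStats(m)
    for i in range(1,n):
        if st[i,4]>40:
            p=np.argwhere(l==i)[:,::-1].astype(float);d=np.linalg.svd(p-p.mean(0),full_matrices=False)[2][0];s=(p-p.mean(0))@d
            e=[ray(c,p.mean(0)+d*q,z,k)[:2] for q in(s.min(),s.max())]
            print(c,i,st[i].tolist(),'ends',np.round(e,1).tolist(),'ang',round(float(np.arctan2(*(e[1]-e[0])[::-1])),3))
d=np.load('w1.npz');bar('wrist',d['im'],dict(K=d['K'],pose=d['pose']))
bar('top',env.read_camera('top'),env.calibration('top'))
k=env.calibration('wrist');im=env.read_camera('wrist');bar('wrist',im,k);np.savez('w3.npz',K=k['K'],pose=k['pose'],im=im);cv2.imwrite('pics/w3.png',im[:,:,::-1])
s=env.state();print(s['t'],s['eef_pos'],s['tcp_rot'],s['opening'])
E
```

```text
wrist 1 [245, 52, 36, 64, 353] ends [[615.9, 246.9], [608.6, 186.1]] ang -1.69
wrist 3 [440, 253, 28, 33, 344] ends [[861.8, 96.2], [901.8, 73.9]] ang -0.509
wrist 48 [230, 328, 14, 5, 42] ends [[651.3, -63.3], [666.5, -59.9]] ang 0.221
top 1 [34, 84, 42, 50, 1464] ends [[933.3, 576.3], [799.8, 538.5]] ang -2.866
top 2 [243, 176, 24, 8, 117] ends [[669.3, 6.9], [662.5, -58.6]] ang -1.674
top 3 [165, 195, 14, 6, 57] ends [[615.1, 225.0], [609.3, 187.9]] ang -1.724
top 4 [369, 242, 24, 24, 331] ends [[498.3, -368.2], [433.2, -378.9]] ang -2.978
wrist 3 [256, 150, 21, 65, 573] ends [[615.6, 245.9], [607.9, 184.1]] ang -1.694
12.9 [606.52589094 219.5963649  214.69170351] [3.14093981e+00 3.23721081e-06 1.45048539e+00] 0.6194352733194363
```

View pics/w3.png

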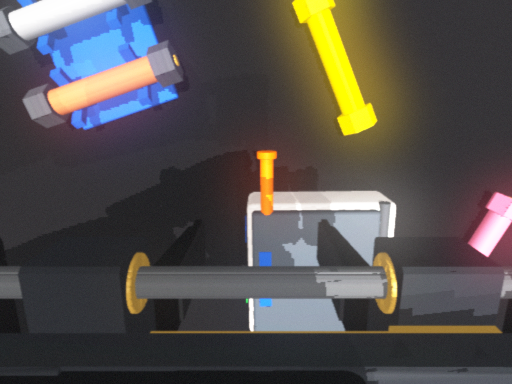

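The view shows the handle bar clearly from (267,213) to the knob at (266,153). The steel column is lying in the rack beside the copper one. I'm descending on the handle at (612,215).

{"name": "carry_out", "arguments": {
  "series": [
    [0.055,-0.05,-0.3,0],
    [0.055,-0.05,-0.5,0],
    [0,0,-0.6,0],
    [0,0,-0.6,0],
    [0,0,-0.5,0]
  ]
}}

```text
t: 13.4
eef_pos: [610.4, 215.7, 86.7]
tcp_rot: [-3.14, 0.001, 1.456]
ft_force: [0.9, 0.3, 0.5]
opening: 0.624
grip_force: 0.0
```

{"name": "carry_out", "arguments": {
  "series": [
    [0,0,-0.4,0],
    [0,0,-0.25,0],
    [0,0,-0.2,0],
    [0,0,0,0],
    [0,0,0,0]
  ]
}}

```text
t: 13.9
eef_pos: [611.7, 215.7, 47.1]
tcp_rot: [3.141, -0.0, 1.453]
ft_force: [1.1, 1.0, -0.6]
opening: 0.621
grip_force: 0.0
```

{"name": "carry_out", "arguments": {
  "series": [
    [0,0,0,0],
    [0,0,0,0],
    [0,0,0,0],
    [0,0,0,0],
    [0,0,0,0]
  ],
  "fingers": 1
}}

```text
t: 14.4
eef_pos: [611.5, 215.5, 46.8]
tcp_rot: [3.141, -0.0, 1.453]
ft_force: [-0.6, -0.3, 0.1]
opening: 0.264
grip_force: 0.0
```

{"name": "carry_out", "arguments": {
  "series": [
    [0,0,0,0],
    [0,0,0,0],
    [0,0,0,0],
    [0,0,0,0],
    [0,0,0,0]
  ]
}}

```text
t: 14.9
eef_pos: [612.0, 215.4, 46.7]
tcp_rot: [3.14, -0.0, 1.453]
ft_force: [5.2, -0.9, -2.3]
opening: 0.113
grip_force: 30.0
```

```bash
python3 - <<'E'
import numpy as np
t=np.linspace(0,1.12,16);x=-110*np.cos(t)+6*np.sin(t);z=110*np.sin(t)+6*np.cos(t)
a=-.121;dx=np.diff(x)/50;dz=np.diff(z)/50
print(np.round(np.c_[dx*np.cos(a),dx*np.sin(a),dz],3).tolist(),x[-1]-x[0],z[-1]-z[0])
E
```

```text
[[0.015, -0.002, 0.164], [0.027, -0.003, 0.162], [0.039, -0.005, 0.16], [0.051, -0.006, 0.156], [0.062, -0.008, 0.152], [0.073, -0.009, 0.147], [0.084, -0.01, 0.141], [0.094, -0.011, 0.134], [0.104, -0.013, 0.127], [0.113, -0.014, 0.119], [0.121, -0.015, 0.11], [0.129, -0.016, 0.101], [0.136, -0.017, 0.091], [0.143, -0.017, 0.08], [0.148, -0.018, 0.069]] 67.47553356262071 95.62514331707584
```

{"name": "carry_out", "arguments": {
  "series": [
    [0.015,-0.002,0.165],
    [0.027,-0.003,0.162],
    [0.039,-0.005,0.16],
    [0.051,-0.006,0.156],
    [0.062,-0.008,0.152]
  ]
}}

```text
$.series[0]: bad value
```

{"name": "carry_out", "arguments": {
  "series": [
    [0.015,-0.002,0.165,0],
    [0.027,-0.003,0.162,0],
    [0.039,-0.005,0.16,0],
    [0.051,-0.006,0.156,0],
    [0.062,-0.008,0.152,0]
  ]
}}

```text
t: 15.4
eef_pos: [620.5, 214.4, 85.6]
tcp_rot: [-3.139, 0.0, 1.453]
ft_force: [2.5, 1.7, -9.9]
opening: 0.114
grip_force: 30.0
```

{"name": "carry_out", "arguments": {
  "series": [
    [0.073,-0.009,0.147,0],
    [0.084,-0.01,0.141,0],
    [0.094,-0.011,0.134,0],
    [0.104,-0.013,0.127,0],
    [0.113,-0.014,0.119,0]
  ]
}}

```text
t: 15.9
eef_pos: [642.0, 211.9, 120.3]
tcp_rot: [-3.135, 0.001, 1.453]
ft_force: [-15.3, 3.3, 5.0]
opening: 0.115
grip_force: 30.0
```

{"name": "carry_out", "arguments": {
  "series": [
    [0.121,-0.015,0.11,0],
    [0.129,-0.016,0.101,0],
    [0.136,-0.017,0.091,0],
    [0.143,-0.017,0.08,0],
    [0.148,-0.018,0.069,0]
  ]
}}

```text
t: 16.4
eef_pos: [676.8, 207.8, 145.3]
tcp_rot: [-3.139, 0.0, 1.454]
ft_force: [-15.0, 2.3, 14.7]
opening: 0.112
grip_force: 30.0
```

```bash
python3 - <<'E'
from h import *
print(env.state()['eef_pos'],env.state()['opening'],env.state()['ft_force'])
crop('side',120,240,220,320,5,'side2.png')
E
```

```text
[676.81620014 207.83441971 145.30649925] 0.11218341074692331 [-14.96363849   2.25111685  14.70031725]
```

View pics/side2.png

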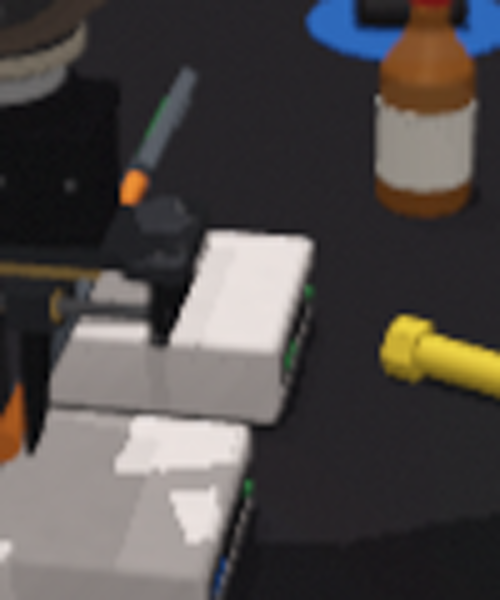

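{"name": "carry_out", "arguments": {
  "series": [
    [0,0,0,0],
    [0,0,0,0],
    [0,0,0,0],
    [0,0,0,0],
    [0,0,0,0]
  ],
  "fingers": -0.25
}}

```text
t: 16.95
eef_pos: [678.5, 207.2, 142.2]
tcp_rot: [3.142, 0.0, 1.453]
ft_force: [0.1, 0.2, -0.4]
opening: 0.48
grip_force: 0.0
```

{"name": "carry_out", "arguments": {
  "series": [
    [0,0,0.3,0],
    [0,0,0.5,0],
    [0,0,0.6,0],
    [0,0,0.4,0],
    [0,0,0,0]
  ]
}}

```text
t: 17.45
eef_pos: [679.5, 207.6, 236.7]
tcp_rot: [3.136, -0.002, 1.453]
ft_force: [-0.6, -0.0, 0.3]
opening: 0.625
grip_force: 0.0
```

{"name": "carry_out", "arguments": {
  "series": [
    [-0.7,0,0,0],
    [-0.8,0,0,0],
    [-0.8,0,0,0],
    [-0.8,0,0,0],
    [-0.5,0,0,0]
  ]
}}

```text
t: 17.95
eef_pos: [495.6, 207.1, 232.1]
tcp_rot: [-3.141, 0.0, 1.453]
ft_force: [0.6, 0.4, -0.2]
opening: 0.622
grip_force: 0.0
```

```bash
python3 - <<'E'
from h import *
a=env.read_camera('top')[150:235,155:325,::-1];b=env.read_camera('side')[120:240,200:340,::-1]
a=cv2.resize(a,(680,340),interpolation=cv2.INTER_CUBIC);b=cv2.resize(b,(800,686),interpolation=cv2.INTER_CUBIC)[:]
cv2.imwrite('pics/t3.png',a);cv2.imwrite('pics/s3.png',cv2.resize(b,(700,600)))
c=np.zeros((600,800,3),np.uint8);c[:260,:520]=cv2.resize(a,(520,260));c[260:,:397]=cv2.resize(b,(397,340));cv2.imwrite('pics/c3.png',cv2.resize(b,(700,600)))
E
```

```text
(no output)
```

View pics/s3.png

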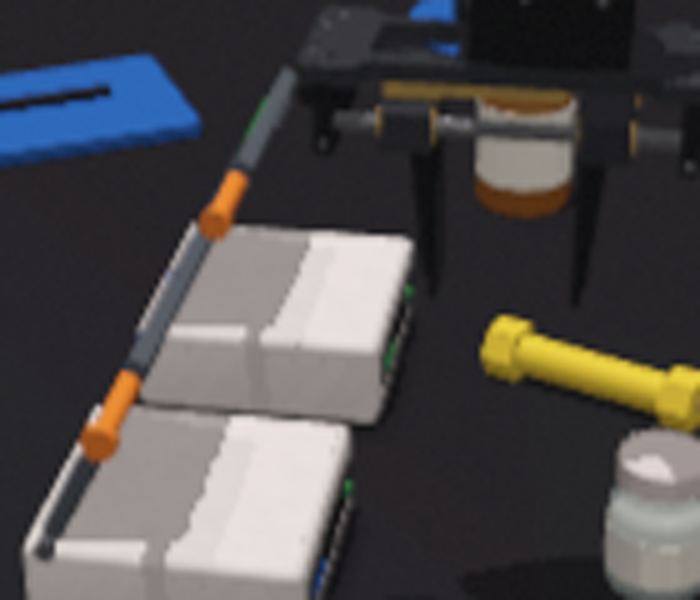

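View pics/t3.png

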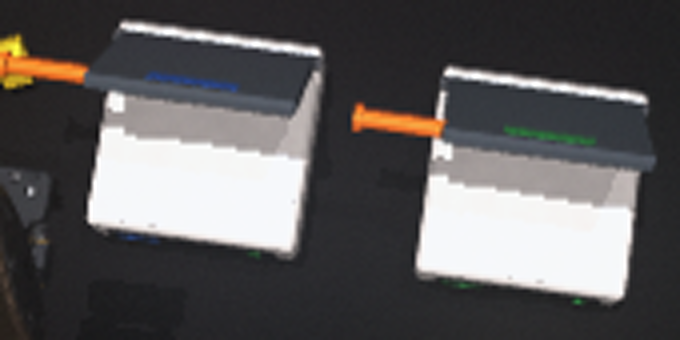

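Both views show the two screens nearly parallel. I'll quantify both tilts in one joint fit, with the handle and panel points from these pictures.

```bash
cat > fit2.py <<'E'
import io,contextlib
with contextlib.redirect_stdout(io.StringIO()): from fit import *
t=lambda u,v:('top',(155+u/4-.4,150+v/4-.4)); s=lambda u,v:('side',(200+u/5-.4,120+v/5-.4))
def two(p,P):
    w,P=P[0],np.array(P[1:],float);b={'f':p[:3],'r':[p[3],p[4],p[2]]}[w[0]]
    if len(w)==2:P=np.array([55,0,60.5])+Ry(p[5 if w=='rs' else 6])@P
    P=body(b,P);return P
o=[]
for w,L in dict(f=[t(122,22),t(321,48),s(348,428),t(8,65),t(86,73),t(296,113),s(98,443),s(43,552)],
                r=[t(445,68),t(647,94),s(411,240),t(357,117),t(441,128),t(653,163),s(213,222),s(143,370)]).items():
    for ob,P in zip(L,[(75,75,60),(75,-75,60),(-75,-75,60)]):o.append((ob,(w,*P)))
    for ob,P in zip(L[3:],[(-110,128,6),(-110,71,6),(-125,-70,0),(-110,128,6),(0,70,4)]):o.append((ob,(w+'s',*P)))
u=fit(o,two,[653,110,-.12,625,-123,1.1,1.1],'all')
E
python3 fit2.py
```

```text
all [ 6.54848e+02  1.10811e+02 -1.01000e-01  6.25521e+02 -1.22073e+02
  1.12900e+00  1.13700e+00] res [[-1.3, -0.1], [0.8, -0.5], [-0.1, -1.3], [-1.9, -0.2], [0.1, 0.3], [0.2, 0.3], [-0.7, 0.4], [1.6, -1.8], [-1.2, -0.0], [0.3, -0.3], [-0.3, -0.8], [-0.7, -0.2], [-0.1, -0.3], [0.7, 1.1], [-0.7, 0.6], [3.8, -8.9]]
```

The fitted tilts are 1.137 for the raised screen and 1.129 for the open one, well inside 0.09. One last numeric check of the column, then I'll hand in.

```bash
python3 - <<'E'
from h import *
for c in('side','top'):
    env.read_camera(c);print(c,proj(c,[[459,390.5,50]]),[(np.round(np.array(d['position'])[::-1]*[512,384],1).tolist(),round(d['conf'],2)) for d in env.look_for(c,'column')])
E
```

```text
side [[314.43851174 294.4708457 ]] [([319.3, 196.3], 0.94), ([313.9, 295.0], 0.66), ([171.7, 222.0], 0.6), ([213.1, 282.0], 0.59), ([255.1, 182.1], 0.46)]
top [[103.51613158 251.39433397]] [([217.3, 125.2], 0.96), ([138.1, 170.8], 0.9), ([276.0, 263.3], 0.56)]
```

Side detection is at (313.9,295.0), against expected (314.4,294.5), so the column is seated.

```bash
python3 -c "
from cell import env
print(env.job_done())"
```

```text
the job is handed in; nothing more can be done
None
```

The job is handed in: the steel column lies in the rack's empty cradle and the screen stands within about 0.01 rad of the open one by my camera fit, but the hand-in returned no verdict.

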